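# Hook the printed sensor bracket into the slotted upright and lock it

### The arm

A 7-joint arm with a two-finger parallel gripper is mounted at the origin on the work surface. World frame = base frame: x ahead of the robot, y to its left, z up, the work surface at z = 0. Lengths are in mm, angles in rad, forces in N, time in s.
With the tool pointing down it reaches from about 350 to 900 mm from the base axis. Payload 7.2 kg.
Tool frame: the origin (TCP) lies on the centre line of the jaws, within the pads' length; the fingertips stand 25 mm ahead of it and the grasp point (between the pads) lies 6 mm ahead of it; z points along the fingers, x is the direction in which the jaws open and shut, and the axes are right-handed (so a half turn about z gives the same grasp; the last joint's range is limited). The gripper opens to 85 mm and grips with 20 to 120 N. Pads are 22 mm wide; open, the fingers measure 114 mm over their backs; the gripper's body (76 mm by 85 mm) begins 54 mm behind the grasp point. The pads swing forward as they close: fully open they stand 13 mm farther back than shut.
Start: joints at [1.211, 0.411, -0.013, 1.596, 0.006, 1.134, -0.082], TCP at [179.786, -598.586, 256.297] pointing down, gripper open.
Joint ranges: [-2.95, 2.95], [-0.29, 1.99], [-1.47, 1.44], [0.14, 2.54], [-1.03, 4.17], [0.13, 1.85], [-2.86, 2.86]. Speed limits (rad/s): [2.39, 2.39, 3.01, 3.01, 3.14, 3.14, 3.14].

### API

Orientations are given as a unit quaternion [x, y, z, w].
In Python, from station import robot, fingers, status, vision, ticket gives the robot as it stands. Calls block until the motion is done:
- robot.move_ptp(position, orientation): joint-space move of the TCP to a pose.
- robot.move_l(position, speed=150, rotation=None, contact_N=None): straight line of the TCP; rotation=None keeps the orientation; speed is the mean speed in mm/s. With contact_N (N) it stops when the force on the tool has changed by that much, and returns True; else False.
- robot.move_j(angles): joint-space move.
- fingers.move_gripper(opening): opening from 0.0 (shut) to 1.0 (fully open); the grip force is fixed at half the most; returns when the fingers have stopped.
- robot.hold(seconds).
- robot.solve_ik(position, orientation): joint angles nearest the present ones, or None.
- status.read_state(): the state.
- vision.get_image(name): name is "scene" or "side" or "wrist"; returns a dict with "image" (480x640x3 uint8, blue, green, red), "camera_matrix" (3x3 intrinsics, pixels), "pose" (4x4, takes a point from camera to world coordinates); the wrist camera has in their place "tool_from_camera" (4x4, takes a point from camera to tool coordinates, whose origin is the TCP and whose axes are the tool frame's). Camera axes: x right, y up, looking along -z (the intrinsics and any distortion apply to the point x, -y, -z); pixel columns grow to the right and rows downward; lengths in mm; the calibration is good to about 2 mm. A picture is of the moment at which its call begins: read the wrist's pose just before it. There is no depth.
A pose or a line that the arm cannot do raises robot.IKError and nothing moves.
- ticket.finish_job(): hands the job in, once; it reports no verdict.
The state is a dict: "time": time; "q": joint angles; "qd": joint speeds; "joint_efforts": joint torques, N m; "eef_pos": TCP position; "ee_rot": TCP orientation; "ft_force": force on the tool from outside, world axes, zero at the start; "torque": the same for the moment, N m; "gripper_width": opening from 0.0 (shut) to 1.0 (fully open).
Only numpy, scipy, OpenCV 4.12 (cv2) and the standard library are available. Lean on these libraries where they do the work, as an engineer would, in place of code of your own. Each camera call takes 0.05 s, during which the arm holds its last target. There are 200 camera calls.

### The job

Take the blue printed bracket, put its two hooks into the slots of the upright, and press it straight down until the red sprung catch snaps into it and it hangs locked by itself; then let go. The slotted strip is clamped at a height nobody has measured, so feel for the slots, touching it only lightly while you search and pressing with no more than about 20 N, and leave the other things on the bench alone.

Things in the scene. Friction and masses are not known exactly. Their poses are not given: they have to be found in the camera images.
- bracket_grip (a point): Grasp place in the middle of the blue printed bracket's upright web. Axes: x towards the hooked rear face, y left, z up. It lies 52 mm above the bracket's underside, 36 mm in front of the rear face. The web is 14 mm thick (y), spans 8 to 62 mm in front of the rear face, top 70 mm above the underside: grasp from above across y.
- bracket: Blue plastic bracket, about 90 g, standing on the bench at the start. Origin: underside, middle of the rear face; axes as bracket_grip. Back plate 64 wide, 74 high, 8 mm thick; floor plate 64 x 80 x 5 mm, 12 mm high lip at its open end. In the middle of the rear face: a pocket and a recess for the catch, parted by a cross-bar.
- bracket_hook (a point): Point on the rear face midway between the two hooks, at the underside of their necks, 48 mm above the underside; axes as bracket_grip. Hooks 20 mm to either side (y), 6 mm wide, sticking out 10.5 mm (+x). Necks 8 mm high (0 to +8 mm). From 5.5 to 10.5 mm out a lip spans 12 mm below to 8 mm above this point: 20 mm high.
- post_face (a point): Point on the upright: on the slotted strip's front-face plane and centre line, 138 mm above the bench. Axes: x into the upright, y left, z up; the hung bracket's axes are parallel. Two slots 20 mm to either side, 14 mm wide, 24 mm high; their LOWER edges are up to 12 mm above or below this point: the strip is clamped at an unmeasured height each time and this point does not show it.
- post: Upright fixed to the bench: aluminium column on a grey base plate (145 x 150 x 12 mm); origin 138 mm below post_face. On the robot's side a dark steel strip, 70 wide, 4 mm thick, from 54 mm below to 44 mm above the slots' lower edges. Hooks go straight in (+x) with bracket_hook 12 to 16 mm above those edges; else they butt on the strip, rear face 10.5 mm off.
- latch (a joint): Red sprung catch between the slots, 9 mm wide, underside 8 mm below their lower edges, top sloped 45 degrees. m pushed in: 0 out (6 mm proud), 0.005-0.006 while the cross-bar passes, 0.001-0.004 locked in the recess. With the hooks in and the rear face near flush, press 12-16 mm straight down: 6 to 15 N to pass it, a snap, then a hard stop (bracket_hook level with the slots' lower edges).
- cradle_mid (a point): Mint-green printed cradle (80 x 64 x 45 mm) with no hooks, standing on the bench; a bystander, centre point. It may stand in any of the three places where the bracket, cradle and spool stand.
- spool_mid (a point): White plastic spool, 60 mm across, 40 mm high; a bystander, centre point.
- phone: Black phone lying flat, 74 x 150 x 8 mm; bystander, origin centre of the underside.
- driver: Screwdriver lying on the bench; bystander.
- jar: Glass jar with orange cap, 56 mm across, 70 mm high; bystander, origin centre of the underside.
- partsbin: Yellow open parts bin, 110 x 90 x 50 mm; bystander, origin centre of the underside.
- breadboard: White breadboard lying flat, 54 x 164 x 9 mm; bystander, origin centre of the underside.
Mind the look-alikes: they are no part of the job. There is more than one size of the bracket; the one meant has the size given above. Leave any green look-alike of the post alone.

How it is judged (in metres and radians):
On the way:
1. the hooks are in the slots: the bracket's rear face within 2.5 mm of the strip, centred within 5 mm (x of bracket_hook in the frame of post_face between -0.0025 and 0.0015 m and y of bracket_hook in the frame of post_face between -0.005 and 0.005 m and z of bracket_hook in the frame of post_face between -0.014 and 0.034 m), for 0.05 s.
At the end, for the whole second after the job is handed in: The blue bracket hangs released and at rest: rear face within 2.5 mm of the strip, centred within 5 mm, upright within 0.08 rad, square within 0.1 rad, its hook point within 14.5 mm of post_face in height, and the catch in its recess (latch 0.7 to 4 mm) (x of bracket_hook in the frame of post_face between -0.0025 and 0.0015 m and y of bracket_hook in the frame of post_face between -0.005 and 0.005 m and angle between the z axis of bracket_hook and the z axis of post_face, either way round below 0.08 rad and angle between bracket_hook's own z axis and vertical below 0.08 rad and angle between the x axis of bracket_hook and the x axis of post_face, either way round below 0.1 rad and z of bracket_hook in the frame of post_face between -0.0145 and 0.0145 m and value of joint latch between 0.0007 and 0.004 m and linear speed of bracket below 0.02 m/s and angular speed of bracket below 0.2 rad/s); the robot touches nothing.
It fails at once if the bracket is rammed against the upright while its hooks are outside the slots (over 30 N) (contact force between bracket and post above 30 N and x of bracket_hook in the frame of post_face below -0.008 m).
It fails at once if the bracket is forced against the upright with over 75 N, all contacts summed (contact force between bracket and post above 75 N).
It fails at once if another thing on the bench is moved by more than 20 mm (distance of any of cradle_mid, spool_mid, phone, driver, jar, partsbin, breadboard from where it was at the start of the episode above 0.02 m).
It also fails if it takes over 54 s, if anything falls off the work surface, if the arm or the gripper's body presses on something with over 40 N, if the wrist force passes 120 N, or if a joint passes its speed limit or range.

## Working session

There is one attempt and no reset: what is moved stays moved. The work goes in short steps, each a Python script; the robot and the scene stay as the last script left them, time stands still between calls to the robot, and variables do not carry over. Pictures are saved under pics/ and viewed, on a budget of 10 in all, crops included, one or two more only if the job needs it, and the job is handed in when it is done.

```bash
mkdir -p pics; ls; cat > h.py <<'E'
import numpy as np, cv2
from station import robot, fingers, status, vision, ticket
from scipy.spatial.transform import Rotation as R
E
python3 - <<'E'
from h import *
for n in ("scene","side"):
    d=vision.get_image(n); cv2.imwrite(f"pics/{n}0.png",d["image"]); np.savez(f"{n}0.npz",**{k:np.array(v) for k,v in d.items()})
    print(n,np.round(d["camera_matrix"],1).tolist(),np.round(d["pose"],3).tolist(),d.keys())
s=status.read_state(); print(s)
E
```

```text
pics
scene [[545.6, 0.0, 320.0], [0.0, 545.6, 231.3], [0.0, 0.0, 1.0]] [[0.712, -0.535, 0.454, 1104.917], [0.702, 0.557, -0.444, -501.583], [-0.015, 0.635, 0.772, 1055.055], [0.0, 0.0, 0.0, 1.0]] dict_keys(['image', 'camera_matrix', 'pose'])
side [[463.3, 0.0, 318.2], [0.0, 463.3, 240.6], [0.0, 0.0, 1.0]] [[-0.954, 0.143, -0.262, 268.609], [-0.299, -0.445, 0.844, 887.473], [0.004, 0.884, 0.468, 579.388], [0.0, 0.0, 0.0, 1.0]] dict_keys(['image', 'camera_matrix', 'pose'])
{'time': 0.1, 'q': array([ 1.2108211 ,  0.41182747, -0.01270146,  1.59695204,  0.00559175,
        1.13427879, -0.0821947 ]), 'qd': array([-0.0003626 , -0.00100558,  0.00148397, -0.00207438, -0.0008614 ,
        0.00229449,  0.00027442]), 'joint_efforts': array([ 5.46860116e-03, -6.01822972e+01,  6.85270093e-01, -3.00086582e+01,
        1.40047667e-02,  6.40420316e-03, -3.45107162e-05]), 'eef_pos': array([ 179.63155428, -598.21284787,  255.53587036]), 'ee_rot': array([ 8.02392617e-01, -5.96796093e-01, -6.01507809e-04, -3.86682955e-04]), 'ft_force': array([ 0.13707797, -0.0331508 ,  0.61256654]), 'torque': array([-0.00843474,  0.01627473,  0.00631549]), 'gripper_width': 1.002245646971963}
```

View pics/scene0.png

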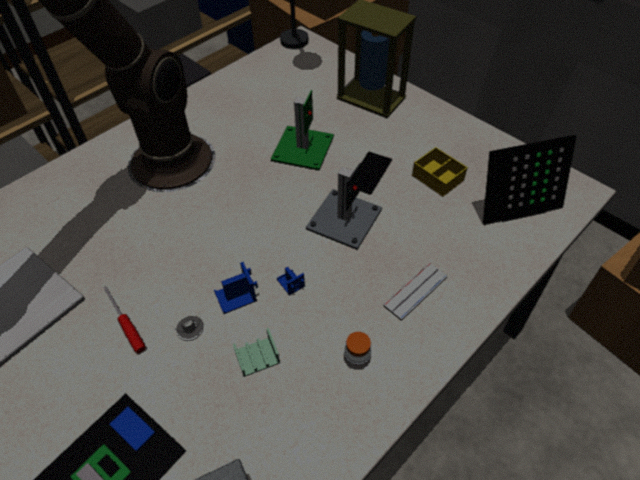

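View pics/side0.png

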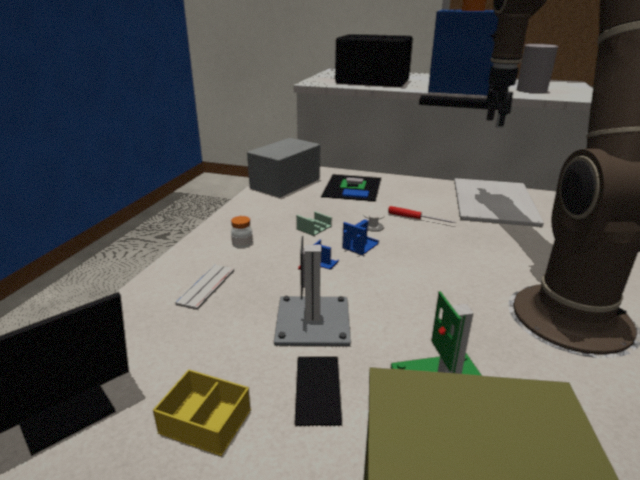

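Candidates for the bracket: the big blue one at scene (238,290), the small blue one at (291,281) and the green cradle at (258,355). Candidates for the post: the grey-base one at (345,210) and the green look-alike at (303,140). I choose the big blue bracket and the grey post, and will check both with the wrist camera.

```bash
cat >> h.py <<'E'
def ray(d,px,T=None):
    K=np.array(d["camera_matrix"]); T=np.array(d["pose"] if T is None else T)
    p=np.linalg.inv(K)@np.array([px[0],px[1],1.]); v=T[:3,:3]@np.array([p[0],-p[1],-p[2]])
    return T[:3,3],v/np.linalg.norm(v)
def onz(d,px,z,T=None):
    o,v=ray(d,px,T); return o+v*(z-o[2])/v[2]
def proj(d,P,T=None):
    T=np.array(d["pose"] if T is None else T); c=T[:3,:3].T@(np.array(P,float)-T[:3,3])
    p=np.array(d["camera_matrix"])@np.array([c[0],-c[1],-c[2]]); return p[:2]/p[2]
def tri(rays):
    A=np.zeros((3,3));b=np.zeros(3)
    for o,v in rays:
        M=np.eye(3)-np.outer(v,v); A+=M;b+=M@o
    X=np.linalg.solve(A,b); return X,[float(np.linalg.norm((np.eye(3)-np.outer(v,v))@(X-o))) for o,v in rays]
def tcpT():
    s=status.read_state(); T=np.eye(4);T[:3,:3]=R.from_quat(s["ee_rot"]).as_matrix();T[:3,3]=s["eef_pos"];return T
def wrist(name):
    T=tcpT(); d=vision.get_image("wrist"); d["pose"]=T@np.array(d["tool_from_camera"])
    cv2.imwrite(f"pics/{name}.png",d["image"]); np.savez(f"{name}.npz",**{k:np.array(v) for k,v in d.items()}); return d
E
python3 - <<'E'
from h import *
a=np.load("scene0.npz"); b=np.load("side0.npz")
for n,p,q in [("bracket",(238,290),(358,238)),("small",(291,281),(325,255)),("cradle",(258,355),(313,224)),("post base",(345,217),(313,320)),("green",(303,148),(437,368))]:
    print(n,np.round(onz(a,p,20),0),np.round(onz(b,q,20),0))
print([np.round(onz(a,p,12)) for p in [(328,191),(382,208),(358,246),(307,226)]])
print("blue px mask floor corners",[np.round(onz(a,p,0)) for p in [(214,292),(222,312),(257,299),(245,266)]])
w=vision.get_image("wrist"); print(np.round(w["tool_from_camera"],3).tolist(), np.round(w["camera_matrix"],1).tolist(), [k for k in w])
im=a["image"]; import cv2
c=im[180:330,190:400]; c=np.clip(c.astype(float)*2.2,0,255).astype('uint8')
cv2.imwrite("pics/crop1.png",cv2.resize(c,None,fx=3.6,fy=3.6,interpolation=cv2.INTER_CUBIC))
E
```

```text
bracket [ 483. -157.   20.] [ 488. -168.   20.]
small [552. -57.  20.] [544. -56.  20.]
cradle [ 637. -232.   20.] [ 625. -212.   20.]
post base [509. 171.  20.] [493. 197.  20.]
green [249. 277.  20.] [251. 258.  20.]
[array([410., 211.,  12.]), array([552., 264.,  12.]), array([590., 130.,  12.]), array([456.,  88.,  12.])]
blue px mask floor corners [array([ 436., -192.,    0.]), array([ 491., -213.,    0.]), array([ 521., -136.,    0.]), array([431., -95.,   0.])]
[[1.0, 0.001, 0.001, 0.587], [0.001, -0.953, -0.302, -77.94], [0.0, 0.302, -0.953, -118.491], [0.0, 0.0, 0.0, 1.0]] [[362.0, 0.0, 326.0], [0.0, 362.0, 237.5], [0.0, 0.0, 1.0]] ['image', 'camera_matrix', 'tool_from_camera']
```

View pics/crop1.png

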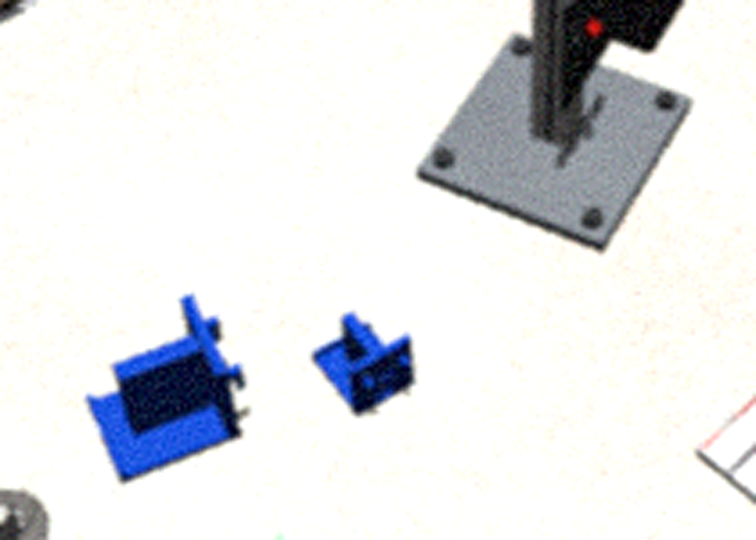

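The crop shows the big blue bracket standing upright with its hooks pointing right, the small one beside it, and the grey post whose strip with the red catch faces roughly world +x. Next I check reachability and take wrist views.

```bash
cat >> h.py <<'E'
def quat(deg,flip=False):
    a=np.radians(deg+(180 if flip else 0)); bx=np.array([np.cos(a),np.sin(a),0]); by=np.array([-bx[1],bx[0],0])
    return R.from_matrix(np.c_[by,bx,[0,0,-1]]).as_quat()
E
python3 - <<'E'
from h import *
for f in (0,1):
    for n,p,a in [("grasp",(490,-165,46),69),("place",(570,195,150),200.5),("place",(600,205,180),200.5)]:
        q=robot.solve_ik(list(p),list(quat(a,f))); print(f,n,None if q is None else np.round(q,2))
E
```

```text
0 grasp [ 1.09  0.94 -1.25  1.98  1.05  1.08  2.12]
0 place [ 0.14  0.61 -0.79  1.72  0.5   1.02 -2.04]
0 place [ 0.15  0.64 -0.84  1.61  0.52  1.12 -2.03]
1 grasp [ 0.58  0.56 -0.45  2.01  0.39  0.65 -0.49]
1 place [ 0.28  0.72 -1.04  1.72  0.68  1.12  0.96]
1 place [ 0.26  0.73 -1.04  1.61  0.67  1.2   1.  ]
```

```bash
python3 - <<'E'
from h import *
q=list(quat(69))
robot.move_ptp([470,-150,190],q); robot.hold(.2); d1=wrist("w1"); print(status.read_state()["q"].round(2))
robot.move_l([530,-173,190],speed=200); robot.hold(.2); d2=wrist("w2")
print(status.read_state()["time"])
f=lambda d:np.clip(d["image"].astype(float)*2,0,255).astype('uint8')
cv2.imwrite("pics/w12.png",np.hstack([cv2.resize(f(d1)[:,120:520],(400,480)),cv2.resize(f(d2)[:,120:520],(400,480))]))
E
```

```text
[ 1.14  0.56 -1.23  1.93  0.6   1.08  2.43]
3.275
```

View pics/w12.png

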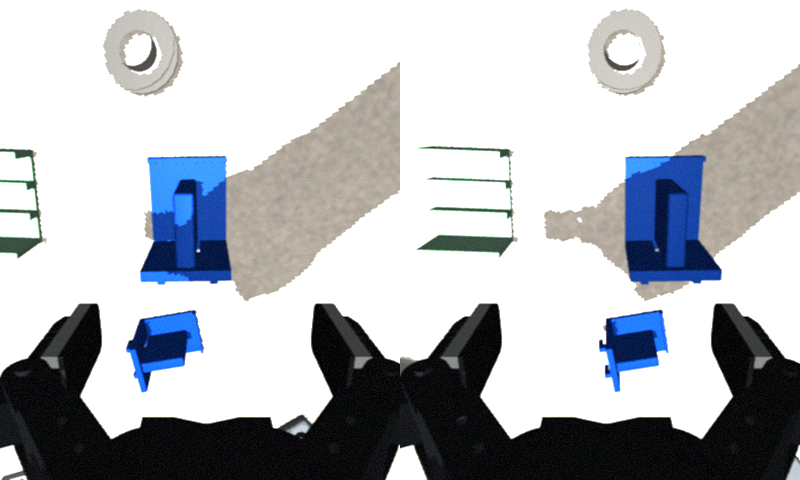

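The left half is w1 and the right half w2 (image down = bracket +x). The large bracket's back plate is at (186,274) / (674,274) with its hooks pointing down and its lip at the top. The small look-alike is at (165,345).

```bash
python3 - <<'E'
from h import *
out=[]
for n in("w1","w2"):
    d=np.load(n+".npz"); im=d["image"]; hsv=cv2.cvtColor(im,cv2.COLOR_BGR2HSV)
    m=((hsv[...,0]>100)&(hsv[...,0]<130)&(hsv[...,1]>130)&(hsv[...,2]>20)).astype('uint8')
    m[290:]=0
    cs=max(cv2.findContours(m,0,1)[0],key=cv2.contourArea)
    print(n,cv2.approxPolyDP(cs,2.5,True)[:,0].tolist())
    x,y,w,h=cv2.boundingRect(cs); print(x,y,w,h)
    c=np.clip(im[145:295,250:400].astype(float)*3,0,255).astype('uint8') if n=="w1" else np.clip(im[145:295,330:480].astype(float)*3,0,255).astype('uint8')
    out.append(cv2.resize(c,(400,400),interpolation=cv2.INTER_NEAREST))
cv2.imwrite("pics/wc.png",cv2.resize(np.hstack(out),(800,400)))
E
```

```text
w1 [[268, 158], [274, 244], [260, 272], [261, 281], [281, 284], [289, 280], [336, 282], [338, 279], [350, 279], [344, 241], [345, 157]]
260 157 91 128
w2 [[424, 157], [346, 158], [346, 247], [351, 280], [361, 283], [408, 279], [419, 282], [421, 279], [440, 278], [440, 270], [417, 240]]
346 156 95 128
```

View pics/wc.png

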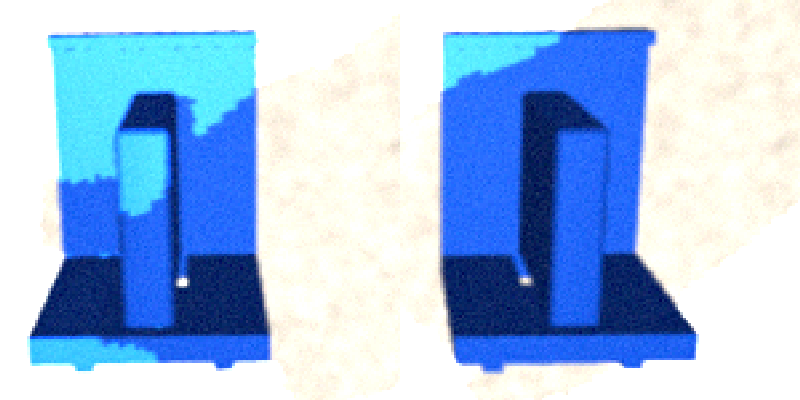

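```bash
python3 - <<'E'
from h import *
a,b=np.load("w1.npz"),np.load("w2.npz")
P={"bFL":((30,336),(53,336)),"bFR":((268,334),(295,333)),"bRL":((30,363),(56,363)),"bRR":((270,360),(295,360)),
"wFL":((119,130),(156,130)),"wFR":((168,130),(206,130)),"wRR":((174,327),(200,327)),"wRL":((126,327),(156,327))}
X={}
for k,(p,q) in P.items():
    f=lambda p,o:(p[0]/2.6667+o-.5,p[1]/2.6667+144.5)
    X[k],e=tri([ray(a,f(p,250)),ray(b,f(q,330))]); print(k,X[k].round(1),np.round(e,1), onz(a,f(p,250),74 if k[0]=='b' else 70).round(1),onz(b,f(q,330),74 if k[0]=='b' else 70).round(1))
    X[k]=(onz(a,f(p,250),74 if k[0]=='b' else 70)+onz(b,f(q,330),74 if k[0]=='b' else 70))/2
dy=X["bRR"]-X["bRL"]; dx=(X["wRL"]+X["wRR"]-X["wFL"]-X["wFR"]);
dyF=X["bFR"]-X["bFL"]
print("width",np.linalg.norm(dy),np.linalg.norm(dyF),"webL",np.linalg.norm(dx)/2)
ang=lambda v:np.degrees(np.arctan2(v[1],v[0]))
print(ang(dy)-90,ang(dyF)-90,ang(dx)); print("webmid",(X["wRL"]+X["wRR"]+X["wFL"]+X["wFR"])/4,"rear mid",(X["bRR"]+X["bRL"])/2)
E
```

```text
bFL [ 522.8 -145.4   68.6] [0.2 0.2] [ 520.9 -147.4   74. ] [ 522.4 -147.4   74. ]
bFR [ 462.6 -124.7   72.5] [0.1 0.1] [ 462.5 -125.4   74. ] [ 462.9 -125.4   74. ]
bRL [ 524.2 -140.1   73.8] [0.2 0.2] [ 524.  -140.4   74. ] [ 524.3 -139.9   74. ]
bRR [ 464.7 -117.4   72.6] [0.2 0.2] [ 464.5 -118.3   74. ] [ 465. -118.   74.]
wFL [ 479.4 -188.    66. ] [0.2 0.2] [ 478.7 -188.8   70. ] [ 479.8 -188.7   70. ]
wFR [ 467.7 -183.7   67. ] [0.2 0.2] [ 467.3 -184.4   70. ] [ 468.2 -184.3   70. ]
wRR [ 485.4 -134.8   70.9] [0.2 0.2] [ 485.4 -134.7   70. ] [ 485.4 -134.1   70. ]
wRL [ 496.3 -140.7   74.8] [0.2 0.2] [ 497.3 -139.3   70. ] [ 496.3 -138.4   70. ]
width 63.370482565593356 62.92595505024371 webL 52.94236065059691
69.68098400803407 69.54533473780586 70.58597892643795
webmid [ 482.29938988 -161.57916384   70.        ] rear mid [ 494.45648322 -129.12450057   74.        ]
```

The size, height and yaw (about 70°) match the big bracket. Now tilted wrist views of the post.

```bash
cat >> h.py <<'E'
def qtilt(deg,dn):  # tool z dn deg below horizontal, tool y leaning forward/up, facing heading deg
    a=np.radians(deg);t=np.radians(dn);h=np.array([np.cos(a),np.sin(a),0]);u=np.array([0,0,1.])
    z=h*np.cos(t)-u*np.sin(t); y=h*np.sin(t)+u*np.cos(t); return R.from_matrix(np.c_[np.cross(y,z),y,z]).as_quat()
E
python3 - <<'E'
from h import *
f=np.array([.937,.35,0]);l=np.array([-.35,.937,0])
pf=np.array([520,175,138.]); q=list(qtilt(200.5,52)); cur=status.read_state()["q"]
ims=[]
for i,s in enumerate((-50,50)):
    p=pf+95*f+s*l+[0,0,115]
    if i==0:
        print(robot.solve_ik(list(p),q)); robot.move_ptp(list(p),q)
    else: robot.move_l(list(p),speed=150)
    robot.hold(.2); d=wrist(f"p{i}"); ims.append(np.clip(d["image"].astype(float)*2,0,255).astype('uint8')[0:400,120:520])
    print(status.read_state()["time"])
cv2.imwrite("pics/p01.png",np.hstack(ims))
E
```

```text
NoneTraceback (most recent call last):
  File "<stdin>", line 8, in <module>
station.IKError: the arm cannot take that pose within its joint ranges
```

```bash
python3 - <<'E'
from h import *
f=np.array([.937,.35,0]);l=np.array([-.35,.937,0]);pf=np.array([520,175,138.])
for dn in (60,68,76,84,90):
  for D in (60,95,130,170):
    for H in (90,130,170):
      r=[]
      for s in (-60,0,60):
        q=robot.solve_ik(list(pf+D*f+s*l+[0,0,H]),list(qtilt(200.5,dn))); r.append(q is not None)
      if sum(r)>1: print(dn,D,H,r)
E
```

```text
60 60 90 [True, True, True]
60 60 130 [True, True, True]
60 60 170 [True, True, True]
60 95 90 [True, True, True]
60 95 130 [True, True, True]
60 130 90 [True, True, True]
68 60 90 [True, True, True]
68 60 130 [True, True, True]
68 60 170 [True, True, True]
68 95 90 [True, True, True]
68 95 130 [True, True, True]
68 95 170 [True, True, True]
68 130 90 [True, True, True]
68 130 130 [True, True, True]
68 130 170 [True, True, True]
68 170 90 [True, True, True]
68 170 130 [True, True, True]
76 60 90 [True, True, True]
76 60 130 [True, True, True]
76 60 170 [True, True, True]
76 95 90 [True, True, True]
76 95 130 [True, True, True]
76 95 170 [True, True, True]
76 130 90 [True, True, True]
76 130 130 [True, True, True]
76 130 170 [True, True, True]
76 170 90 [True, True, True]
76 170 130 [True, True, True]
76 170 170 [True, True, True]
84 60 90 [True, True, True]
84 60 130 [True, True, True]
84 60 170 [True, True, True]
84 95 90 [True, True, True]
84 95 130 [True, True, True]
84 95 170 [True, True, True]
84 130 90 [True, True, True]
84 130 130 [True, True, True]
84 130 170 [True, True, True]
84 170 90 [True, True, True]
84 170 130 [True, True, True]
84 170 170 [True, True, True]
90 60 90 [True, True, True]
90 60 130 [True, True, True]
90 60 170 [True, True, True]
90 95 90 [True, True, True]
90 95 130 [True, True, True]
90 95 170 [True, True, True]
90 130 90 [True, True, True]
90 130 130 [True, True, True]
90 130 170 [True, True, True]
90 170 90 [True, True, True]
90 170 130 [True, True, True]
90 170 170 [True, True, True]
```

```bash
python3 - <<'E'
from h import *
f=np.array([.937,.35,0]);l=np.array([-.35,.937,0]);pf=np.array([520,175,138.]); q=list(qtilt(200.5,60))
robot.move_ptp([640,60,280],list(quat(150)))
ims=[]
for i,s in enumerate((-50,50)):
    p=list(pf+110*f+s*l+[0,0,110])
    robot.move_ptp(p,q) if i==0 else robot.move_l(p,speed=150)
    robot.hold(.2); d=wrist(f"p{i}"); ims.append(np.clip(d["image"].astype(float)*3,0,255).astype('uint8')[0:400,120:520])
    print(status.read_state()["time"],status.read_state()["q"].round(2))
cv2.imwrite("pics/p01.png",np.hstack(ims))
E
```

```text
7.6333 [-0.61  0.87  0.61  1.07 -0.32  1.84 -1.28]
8.7 [-0.72  0.86  0.57  1.07 -0.36  1.84 -1.42]
```

View pics/p01.png

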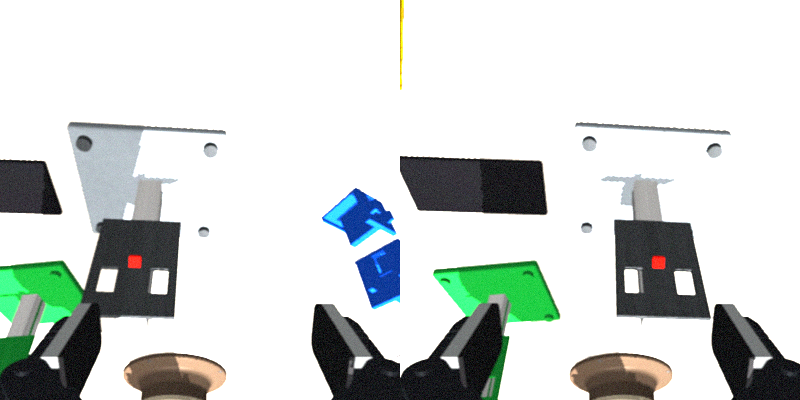

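The picture shows the strip upside down: strip corners near (105,220), (180,222), (175,317), (85,314) in the left view, slots at (107,280) and (159,281), red catch at (134,262). I'll extract the corners by mask and triangulate them.

```bash
cat > post.py <<'E'
from h import *
B=[(190,205,320,330),(320,205,440,330)]
C=[]
for i in (0,1):
    d=np.load(f"p{i}.npz"); x0,y0,x1,y1=B[i]; im=d["image"][y0:y1,x0:x1].astype(int)
    up=cv2.resize(d["image"][y0:y1,x0:x1],None,fx=4,fy=4,interpolation=cv2.INTER_CUBIC).astype(int)
    g=up.max(2); dark=((g<38)).astype('uint8'); dark=cv2.morphologyEx(dark,cv2.MORPH_CLOSE,np.ones((7,7)))
    red=((up[...,2]>60)&(up[...,2]>2*up[...,1])).astype('uint8')
    cs,h=cv2.findContours(dark,cv2.RETR_CCOMP,cv2.CHAIN_APPROX_NONE)
    k=[j for j in range(len(cs)) if h[0,j,3]<0]; k=max(k,key=lambda j:cv2.contourArea(cs[j]))
    def quad(c):
        c=cv2.convexHull(c)
        for e in np.arange(2,40,1):
            a=cv2.approxPolyDP(c,float(e),True)
            if len(a)<=4: break
        a=a[:,0].astype(float); a=a/4-.375+[x0,y0]; s=a[np.argsort(a[:,1])]; 
        return np.array(sorted(s[:2].tolist())+sorted(s[2:].tolist())) # bottomL,bottomR,topL,topR in image (rows up = strip bottom)
    out=[quad(cs[k])]
    sl=[j for j in range(len(cs)) if h[0,j,3]==k and cv2.contourArea(cs[j])>1500]
    sl=[j for j in sl if red[tuple(cs[j][:,0].mean(0).astype(int)[::-1])]==0]
    sl=sorted(sl,key=lambda j:cs[j][:,0,0].mean())
    out+= [quad(cs[j]) for j in sl]
    print(i,len(sl),[o.round(1).tolist() for o in out]); C.append((d,out))
names=["strip","slotA","slotB"]; X={}
for j,n in enumerate(names):
    r=[]
    for k in range(4):
        x,e=tri([ray(d,o[j][k]) for d,o in C]); r.append(x); print(n,k,x.round(1),np.round(e,1))
    X[n]=np.array(r)
S=X["strip"]; w=(S[1]-S[0]+S[3]-S[2])/2; print("width",np.linalg.norm(w),"height",(S[2:]-S[:2])[:,2],"left dir deg",np.degrees(np.arctan2(w[1],w[0])), "bx deg",np.degrees(np.arctan2(w[1],w[0]))-90)
A=np.vstack([X[n] for n in names]); print("centre",S.mean(0),"slots centre",np.vstack([X["slotA"],X["slotB"]]).mean(0))
E
python3 post.py
```

```text
0 2 [[[216.9, 223.9], [298.9, 222.1], [189.6, 272.1], [193.6, 329.4], [293.4, 315.6]], [[221.6, 267.6], [237.9, 269.4], [214.9, 290.1], [232.9, 291.9]], [[276.1, 267.4], [288.9, 271.4], [267.9, 291.4], [286.1, 294.1]]]
1 2 [[[334.6, 219.9], [354.1, 210.9], [336.6, 314.1], [409.4, 223.4], [429.4, 317.4]], [[345.4, 267.9], [357.9, 270.9], [344.1, 291.6], [357.6, 293.1]], [[393.1, 271.6], [410.1, 268.6], [397.9, 294.6], [415.4, 294.1]]]
strip 0 [523.9 220.2  96.6] [1.9 1.9]
strip 1 [ 330.3  102.1 -138.5] [9.9 9.9]
strip 2 [550.4 227.  186.1] [13.1 13.1]
strip 3 [636.6 226.  232.4] [22.3 22.3]
slotA 0 [513.1 207.4 134.1] [0.2 0.2]
slotA 1 [508.8 194.2 130. ] [0.3 0.3]
slotA 2 [510.6 208.2 154.9] [0.3 0.3]
slotA 3 [505.7 194.4 150.2] [0.2 0.2]
slotB 0 [514.1 163.5 125. ] [1.5 1.5]
slotB 1 [525.9 155.1 131.8] [1.5 1.5]
slotB 2 [524.9 169.7 157. ] [0.9 0.9]
slotB 3 [527.8 156.  156.6] [0.4 0.4]
width 123.84567666411787 height [ 89.4786323  370.83636535] left dir deg -132.06581028846014 bx deg -222.06581028846014
centre [510.29229816 193.83810516  94.15453854] slots centre [516.36333483 181.057765   142.45177167]
```

```bash
python3 - <<'E'
from h import *
o=[]
for i,x0 in ((0,195),(1,325)):
    d=np.load(f"p{i}.npz"); c=np.clip(d["image"][210:330,x0:x0+120].astype(float)*4,0,255).astype('uint8'); o.append(cv2.resize(c,(400,400),interpolation=cv2.INTER_NEAREST))
cv2.imwrite("pics/pc.png",np.hstack(o))
E
```

```text
(no output)
```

View pics/pc.png

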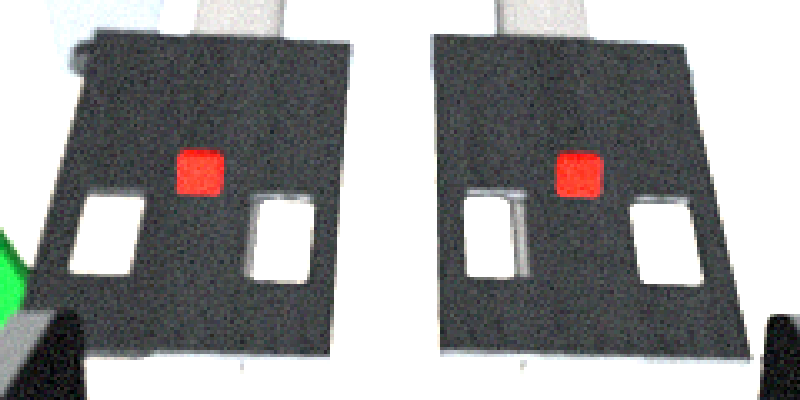

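```bash
cat > post.py <<'E'
from h import *
a,b=np.load("p0.npz"),np.load("p1.npz")
P={"botL":((96,32),(34,36)),"botR":((351,44),(286,46)),"topR":((331,355),(349,357)),
"A0":((90,190),(64,190)),"A1":((146,193),(127,192)),"A2":((68,275),(67,277)),"A3":((132,276),(129,278)),
"B0":((253,193),(230,195)),"B1":((316,196),(288,197)),"B2":((245,279),(243,286)),"B3":((310,284),(304,285))}
f=lambda p,o:(p[0]/3.3333+o-.5,p[1]/3.3333+209.5)
X={}
for k,(p,q) in P.items():
    X[k],e=tri([ray(a,f(p,195)),ray(b,f(q,325))]); print(k,X[k].round(1),np.round(e,1))
# plane fit (vertical): n.(x)=c
A=np.array(list(X.values())); m=A.mean(0); xy=A[:,:2]-m[:2]; u,s,vt=np.linalg.svd(xy); print("line dir",vt[0],np.degrees(np.arctan2(vt[0][1],vt[0][0])),"rms",s[1]/np.sqrt(len(A)),"res",(xy@vt[1]).round(1))
sl=np.array([X[k] for k in X if k[0] in"AB"]).mean(0); print("slots centre",sl,"bot mid",(X["botL"]+X["botR"])/2)
print("lower z",np.mean([X[k][2] for k in("A0","A1","B0","B1")]),"upper z",np.mean([X[k][2] for k in("A2","A3","B2","B3")]))
w=X["botR"]-X["botL"]; print("w",np.linalg.norm(w),np.degrees(np.arctan2(w[1],w[0])))
# base plate in scene, edge angle
E
python3 post.py
```

```text
botL [513.4 215.8  82.5] [0.3 0.3]
botR [533.2 150.4  82.6] [0. 0.]
topR [529.9 149.3 175.8] [0.2 0.2]
A0 [510.5 207.7 131.1] [0.3 0.3]
A1 [519.  194.9 134.6] [0.4 0.4]
A2 [510.7 207.9 156.2] [0.1 0.1]
A3 [514.5 193.9 155.7] [0.1 0.1]
B0 [525.3 170.3 133. ] [0.1 0.1]
B1 [527.4 155.1 131.2] [0.2 0.2]
B2 [523.2 169.2 156.9] [0.5 0.5]
B3 [525.9 154.5 155.8] [0.2 0.2]
line dir [ 0.28822844 -0.95756168] -73.24807472572783 rms 2.098145956691487 res [-3.2 -3.2  0.2  1.9 -2.5  1.7  2.1 -1.5  1.   0.9  2.6]
slots centre [519.56061027 181.69290291 144.31673805] bot mid [523.31319764 183.08011441  82.57443579]
lower z 132.47872139393343 upper z 156.15475470674244
w 68.36260418807399 -73.196080162717
```

```bash
python3 - <<'E'
from h import *
s=np.load("scene0.npz")
for n,pts in (("p0",[((69,124),(225,132)),((84,143),(210,150))]),("p1",[((176,124),(329,132)),((189,143),(314,150))])):
    d=np.load(n+".npz")
    for p,q in pts:
        a,b=[onz(d,(x+120,y),13) for x,y in (p,q)]; v=b-a; print(n,a.round(1),b.round(1),np.linalg.norm(v).round(1),np.degrees(np.arctan2(v[1],v[0]))-90+360)
    im=d["image"]; hsv=cv2.cvtColor(im,cv2.COLOR_BGR2HSV)
# scene: grey plate quad, subpixel
im=s["image"]; f=lambda x,y:onz(s,(x/3.6+190-.5,y/3.6+180-.5),12)
c=[f(418,174),f(604,244),f(691,101),f(514,36)]
for i,j in((0,1),(1,2),(3,2),(0,3)):
    v=c[j]-c[i]; print(np.linalg.norm(v).round(1),np.degrees(np.arctan2(v[1],v[0])).round(1))
print(np.mean(c,0))
# red catch, tri
cc=[]
for n,x0 in(("p0",195),("p1",325)):
    d=np.load(n+".npz"); im=d["image"].astype(int); m=((im[...,2]>50)&(im[...,2]>2*im[...,1])&(im[...,2]>2*im[...,0])).astype('uint8'); m[:, :x0]=0; m[:,x0+120:]=0; m[:210]=0; m[330:]=0
    M=cv2.moments(m,True); cc.append(ray(d,(M["m10"]/M["m00"],M["m01"]/M["m00"])))
print("catch",tri(cc))
E
```

```text
p0 [552.5 265.7  13. ] [594.2 128.7  13. ] 143.3 196.93515886693672
p0 [536.7 250.6  13. ] [571.  134.8  13. ] 120.7 196.49797939209913
p1 [552.  267.6  13. ] [593.5 131.9  13. ] 141.9 197.00167772353393
p1 [537.2 250.1  13. ] [571.8 134.1  13. ] 121.1 196.61250395454778
140.6 18.1
144.6 106.8
141.2 16.8
147.7 107.0
[503.5866731  173.65496675  12.        ]
catch (array([525.11690857, 183.73965433, 130.28940502]), [0.005382861902828491, 0.00538286190269488])
```

Post yaw is 196.9°, the face centre is about (521.5,182.6), and the slots' lower edges are at z≈132.5±2. Column top is near 176, so the gripper clears it. Now the grasp.

```bash
python3 - <<'E'
from h import *
st=lambda t:(lambda s:print(t,round(s["time"],2),s["eef_pos"].round(1),s["q"].round(2),s["ft_force"].round(1),round(s["gripper_width"],3)))(status.read_state())
q=list(quat(69.8)); 
robot.move_ptp([640,20,290],list(quat(140))); st("via")
robot.move_ptp([482.2,-162.5,150],q); st("above")
robot.move_l([482.2,-162.5,58.5],speed=100,contact_N=8); st("down")
fingers.move_gripper(0.0); st("closed")
robot.move_l([482.2,-162.5,62],speed=40); st("l1"); robot.hold(.2); st("l1")
robot.move_l([482.2,-162.5,230],speed=200); robot.hold(.2); st("lift")
d=wrist("g1")
for p in ([640,20,290],[613.5,210.5,230]): print(robot.solve_ik(p,list(quat(140 if p[1]<100 else 196.9))))
E
```

```text
via 9.67 [640.3  22.5 289.6] [-0.69  0.53  0.89  1.55 -0.42  1.26 -2.01] [ 0.3  0.7 -0. ] 1.001
above 10.75 [ 483.9 -161.5  150.2] [-0.56  0.54  1.07  2.03 -0.61  0.92 -2.65] [-0.6 -0.1 -0.3] 0.999
down 11.82 [ 482.5 -162.7   59. ] [-0.43  0.67  0.9   2.09 -0.78  0.76 -2.52] [-0.7 -0.4  0.8] 1.003
closed 12.47 [ 482.2 -162.5   58.6] [-0.43  0.67  0.9   2.09 -0.78  0.76 -2.52] [-1.6  0.9  2.1] 0.156
l1 12.72 [ 482.3 -162.6   62.1] [-0.43  0.66  0.9   2.09 -0.77  0.76 -2.53] [ 0.2 -0.6 -1.5] 0.153
l1 12.92 [ 482.2 -162.5   61.9] [-0.43  0.66  0.9   2.09 -0.77  0.76 -2.53] [ 0.9  0.1 -0.5] 0.16
lift 14.11 [ 481.7 -162.5  229.2] [-0.67  0.45  1.21  1.96 -0.48  1.07 -2.75] [ 0.  -0.6 -1.8] 0.158
[-0.65139115  0.50480603  0.81685682  1.55170183 -0.38050534  1.25109233
 -2.04496731]
[-0.88056812  0.54884999  0.7115143   1.60047351 -0.3848599   1.1370562
 -1.35360824]
```

```bash
cat >> h.py <<'E'
st=lambda t:(lambda s:print(t,round(s["time"],2),s["eef_pos"].round(1),s["ft_force"].round(1),round(s["gripper_width"],3)))(status.read_state())
YAW=196.9
F=-np.array([np.cos(np.radians(YAW)),np.sin(np.radians(YAW)),0]); BY=np.array([F[1],-F[0],0])
def tcp(gap,lat,hz): # rear-face gap to assumed face, lateral offset, hook height -> TCP
    return list((552+36+gap)*F+(-22.9+lat)*BY+np.array([0,0,hz+10.3]))
def where():
    p=status.read_state()["eef_pos"]; return round(p@F-588,2),round(p@BY+22.9,2),round(p[2]-10.3,2)
E
python3 - <<'E'
from h import *
print(F,BY,tcp(0,0,146))
q=list(quat(YAW))
robot.move_ptp([640,20,290],list(quat(140)))
robot.move_ptp(tcp(45,0,215),q)
robot.move_l(tcp(30,0,146.5),speed=120); robot.hold(.3); st("pre"); print(where())
d=wrist("g2"); s=vision.get_image("side"); 
a=np.clip(d["image"][0:400,120:520].astype(float)*2.5,0,255).astype('uint8')
b=cv2.resize(np.clip(s["image"][200:350,230:380].astype(float)*2,0,255).astype('uint8'),(400,400),interpolation=cv2.INTER_CUBIC)
cv2.imwrite("pics/g2c.png",np.hstack([a,b]))
E
```

```text
[ 0.95681358  0.29070219 -0.        ] [ 0.29070219 -0.95681358  0.        ] [np.float64(555.9493071924732), np.float64(192.84392091069174), np.float64(156.3)]
pre 16.98 [585.  201.7 157.4] [ 0.5  0.7 -0.9] 0.152
(np.float64(30.33), np.float64(-0.04), np.float64(147.06))
```

View pics/g2c.png

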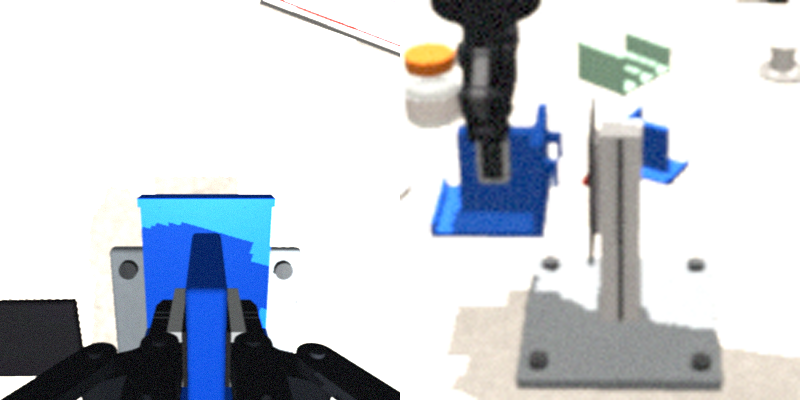

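The bracket is held level and square, with its hooks at (555,150) facing the strip edge at (590,170). Now the light-touch approach.

```bash
cat > ins.py <<'E'
from h import *
import sys
def probe(hz,lat=0,g0=15):
    robot.move_l(tcp(g0,lat,hz),speed=40); robot.hold(.15)
    c=robot.move_l(tcp(-5,lat,hz),speed=15,contact_N=4); w=where(); st(f"hz {hz} contact {c} at {w}"); return c,w
if __name__=="__main__":
    probe(float(sys.argv[1]))
E
python3 ins.py 146.5
```

```text
hz 146.5 contact True at (np.float64(0.34), np.float64(0.1), np.float64(146.51)) 18.71 [556.3 192.8 156.8] [ 2.  -0.2  0.2] 0.157
```

```bash
python3 - <<'E'
from h import *
g,l,z=where()
c=robot.move_l(tcp(g-2,0,146.5),speed=10,contact_N=6); robot.hold(.1); st(f"flush {c} {where()}")
g=where()[0]
for k in range(1,12):
    z=146.5-2*k
    c=robot.move_l(tcp(g-.3,0,z),speed=15,contact_N=17); st(f"z {z} {c} {where()}")
    if c: break
E
```

```text
flush True (np.float64(0.38), np.float64(0.08), np.float64(146.6)) 19.02 [556.3 192.9 156.9] [1.8 0.2 1.3] 0.155
z 144.5 False (np.float64(0.87), np.float64(-0.02), np.float64(144.82)) 19.3 [556.8 193.1 155.1] [3.  1.1 1.8] 0.158
z 142.5 False (np.float64(0.69), np.float64(0.0), np.float64(142.83)) 19.58 [556.6 193.  153.1] [4.2 1.2 3.4] 0.16
z 140.5 False (np.float64(0.77), np.float64(0.01), np.float64(140.92)) 19.87 [556.7 193.1 151.2] [4.5 1.4 5.4] 0.159
z 138.5 False (np.float64(0.36), np.float64(-0.05), np.float64(138.2)) 20.15 [556.3 193.  148.5] [ 5.7  0.8 -0.4] 0.158
z 136.5 False (np.float64(0.35), np.float64(-0.04), np.float64(136.11)) 20.43 [556.3 193.  146.4] [ 5.4  1.1 -1.6] 0.156
z 134.5 False (np.float64(0.34), np.float64(-0.0), np.float64(134.09)) 20.72 [556.3 192.9 144.4] [ 5.7  1.5 -1.5] 0.154
z 132.5 True (np.float64(1.0), np.float64(0.0), np.float64(133.21)) 20.94 [556.9 193.1 143.5] [ 1.7 -0.   5.7] 0.153
```

```bash
python3 - <<'E'
from h import *
robot.hold(.2); st(f"{where()}"); g=where()[0]
for z in (132.2,131.2,130.2,129.2,128.2):
    c=robot.move_l(tcp(.4,0,z),speed=10,contact_N=14); f0=status.read_state()["ft_force"].round(1); robot.hold(.1); st(f"z {z} {c} {f0} {where()}")
    if c or status.read_state()["ft_force"][2]>15: break
E
```

```text
(np.float64(1.15), np.float64(-0.01), np.float64(133.21)) 21.14 [557.  193.2 143.5] [1.7 0.6 5.1] 0.158
z 132.2 False [3.  0.5 9.8] (np.float64(1.07), np.float64(0.0), np.float64(133.21)) 21.59 [557.  193.2 143.5] [2.3 1.1 9.6] 0.157
z 131.2 False [ 3.   0.4 15.2] (np.float64(1.45), np.float64(0.01), np.float64(132.81)) 21.94 [557.3 193.3 143.1] [ 3.4  0.6 15.5] 0.158
```

```bash
python3 - <<'E'
from h import *
c=robot.move_l(tcp(.6,0,130.4),speed=10,contact_N=8); robot.hold(.1); st(f"press {c} {where()}")
robot.move_l(tcp(.6,0,133),speed=15); robot.hold(.1); st(f"rel {where()}")
for z in (134,135,136,137,138):
    c=robot.move_l(tcp(.6,0,z),speed=10,contact_N=7); robot.hold(.1); st(f"up {z} {c} {where()}")
    if c or status.read_state()["ft_force"][2]<-7: break
E
```

```text
press False (np.float64(1.95), np.float64(0.02), np.float64(132.23)) 22.29 [557.8 193.4 142.5] [ 2.9  1.4 16.1] 0.155
rel (np.float64(0.8), np.float64(-0.01), np.float64(132.79)) 22.72 [556.7 193.1 143.1] [4.1 1.5 1.2] 0.157
up 134 False (np.float64(0.79), np.float64(-0.02), np.float64(133.57)) 23.07 [556.7 193.1 143.9] [ 5.1  1.8 -0.1] 0.157
up 135 False (np.float64(0.76), np.float64(-0.06), np.float64(134.49)) 23.42 [556.7 193.1 144.8] [ 6.   1.2 -1.6] 0.157
up 136 False (np.float64(0.59), np.float64(-0.03), np.float64(134.88)) 23.77 [556.5 193.  145.2] [ 7.2  1.8 -6.1] 0.152
up 137 False (np.float64(0.22), np.float64(-0.02), np.float64(135.28)) 24.12 [556.2 192.9 145.6] [  6.6   1.9 -10.7] 0.157
```

Pulling up meets over 10 N within 2 mm, so the catch is locked. I'll settle it down, release and retreat.

```bash
python3 - <<'E'
from h import *
robot.move_l(tcp(.8,0,133.0),speed=15); robot.hold(.1); st("neutral")
fingers.move_gripper(0.6); robot.hold(.2); st("open")
p=tcp(.8,0,133.0); robot.move_l([p[0],p[1],p[2]+120],speed=120,contact_N=10); st("up")
f=np.array(F); robot.move_l(list(np.array([p[0],p[1],p[2]+120])+70*F),speed=150); robot.hold(.2); st("back")
d=wrist("e1"); s=vision.get_image("side"); c=vision.get_image("scene")
np.savez("e_side.npz",**{k:np.array(v) for k,v in s.items()}); np.savez("e_scene.npz",**{k:np.array(v) for k,v in c.items()})
a=np.clip(d["image"][100:480,120:520].astype(float)*2.5,0,255).astype('uint8')
b=cv2.resize(np.clip(s["image"][215:345,250:380].astype(float)*2,0,255).astype('uint8'),(400,380),interpolation=cv2.INTER_CUBIC)
cv2.imwrite("pics/e1c.png",np.hstack([a,b]))
E
```

```text
neutral 24.63 [556.6 193.1 143.1] [4.4 1.6 1.5] 0.156
open 25.28 [556.7 193.1 143.3] [-0.1  0.   1.2] 0.603
up 26.43 [556.3 193.  262.5] [-0.2  0.2 -0.3] 0.6
back 27.25 [623.  213.2 263.5] [-1.1 -0.2 -0.2] 0.6
```

View pics/e1c.png

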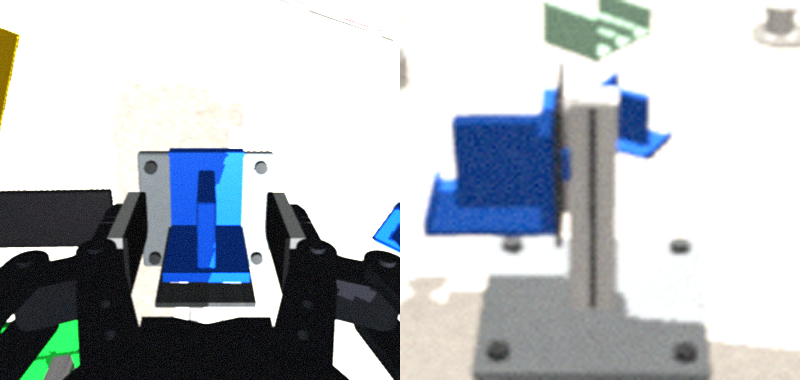

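```bash
python3 - <<'E'
from h import *
s=np.load("e_side.npz")
im=s["image"]; hsv=cv2.cvtColor(im,cv2.COLOR_BGR2HSV)
m=((hsv[...,0]>100)&(hsv[...,0]<130)&(hsv[...,1]>120)&(hsv[...,2]>15)); 
def edge(m,xs):
    pts=[(x,np.where(m[225:300,x])[0].max()+225.5) for x in xs]; return np.array(pts)
def bpt(gap,lat,z): return (552+gap)*F+(-22.9+lat)*BY+np.array([0,0,z])
r,f=proj(s,bpt(0.4,-32,85)),proj(s,bpt(80.4,-32,85)); print("pred rear/front bottom",r,f,"slope",(r-f)[1]/(r-f)[0])
rr,ff=proj(s,bpt(0.4,0,159)),proj(s,bpt(8.4,-32,159))
e=edge(m,range(260,300)); print(e[::3].tolist()); k=np.polyfit(e[3:-4,0],e[3:-4,1],1); print("meas slope bottom",k)
# web top edge: first blue row in columns of web
wt=np.array([(x,np.where(m[225:300,x])[0].min()+224.5) for x in range(266,298)]); print(wt[::3].tolist())
a,b=proj(s,bpt(8.4,-7,155)),proj(s,bpt(62.4,-7,155)); print("pred webtop",a,b,"slope",(a-b)[1]/(a-b)[0],"meas",np.polyfit(wt[3:20,0],wt[3:20,1],1))
# calibrate on held picture
g=cv2.imread("pics/g2c.png")[:,400:]; h=cv2.cvtColor(g,cv2.COLOR_BGR2HSV); mm=((h[...,0]>100)&(h[...,0]<130)&(h[...,1]>120)&(h[...,2]>30))
P=np.array([((x+.5)/2.6667+230-.5,(np.where(mm[100:300,x])[0].max()+101)/2.6667+200-.5) for x in range(42,138)]); print("held slope",np.polyfit(P[:,0],P[:,1],1))
r,f=proj(s,bpt(30.3,-32,99)),proj(s,bpt(110.3,-32,99)); print("pred held",(r-f)[1]/(r-f)[0])
W=np.array([((x+.5)/2.6667+230-.5,(np.where(mm[100:300,x])[0].min()+100)/2.6667+200-.5) for x in range(105,132)]);print("held webtop slope",np.polyfit(W[:,0],W[:,1],1))
r,f=proj(s,bpt(38.3,-7,169)),proj(s,bpt(92.3,-7,169)); print("pred held web",(r-f)[1]/(r-f)[0])
E
```

```text
pred rear/front bottom [300.24112133 295.23675404] [257.39888071 294.87780729] slope 0.00837833757861031
[[260.0, 294.5], [263.0, 294.5], [266.0, 294.5], [269.0, 294.5], [272.0, 294.5], [275.0, 294.5], [278.0, 294.5], [281.0, 294.5], [284.0, 294.5], [287.0, 294.5], [290.0, 294.5], [293.0, 294.5], [296.0, 294.5], [299.0, 293.5]]
meas slope bottom [2.00534759e-03 2.93970811e+02]
[[266.0, 276.5], [269.0, 254.5], [272.0, 254.5], [275.0, 254.5], [278.0, 254.5], [281.0, 254.5], [284.0, 254.5], [287.0, 254.5], [290.0, 254.5], [293.0, 254.5], [296.0, 252.5]]
pred webtop [295.95559347 255.96573813] [266.67542979 255.73391444] slope 0.007917431446052246 meas [2.23148934e-15 2.54500000e+02]
held slope [7.67769940e-03 2.85493374e+02]
pred held 0.008304740006647545
held webtop slope [ -0.40781441 360.20093161]
pred held web 0.00783934947616934
```

```bash
python3 - <<'E'
from h import *
st("end"); ticket.finish_job()
E
```

```text
end 27.4 [623.4 213.5 263.7] [ 0.1 -0.   0.6] 0.599
the job is handed in; nothing more can be done
```

The large blue bracket is hanging on the grey post, released, and I handed the job in at 27.4 s. No verdict was returned.

- **Insertion:** the hooks went in at the first light touch (contact limit 4 N). The rear face stopped 0.3 mm from the estimated strip face, against 10.5 mm if the hooks had butted on the strip.
- **Pressing down:** the force rose to about 5–7 N and dropped by z ≈ 138 mm, which I took as the snap. The bracket then met a hard stop at about 133 mm, matching the camera estimate of 132.5 mm for the slots' lower edges. I pressed with about 16 N in the steady readings; the first contact with the stop tripped the 17 N limit for a moment.
- **Lock check:** pulling up was resisted with over 10 N after about 2 mm, so the catch is holding. I could not read the catch position itself.
- **After release:** the side view shows the bracket flush and level to about 0.01 rad. The wrist force is near zero with the arm clear.
- **Disagreements:** the camera estimates of the strip face's distance varied by about ±2 mm between features, and contact settled it. The bracket pitched slightly in the grip while I pressed hardest (about 1.5 mm at the gripper), and this was gone after release.
- **Not checked:** I did not measure the other things on the bench again afterwards. The logged forces showed no contact with them.

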